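# Unlock and press the guarded start button on a control panel

### The arm

A 6-joint arm with a two-finger parallel gripper is mounted at the origin on the work surface. World frame = base frame: x ahead of the robot, y to its left, z up, the work surface at z = 0. Lengths are in m, angles in rad, forces in N, time in s.
With the tool pointing down it reaches from about 0.3 to 0.875 m from the base axis. Payload 6.4 kg.
Tool frame: the origin (TCP) lies midway between the tips of the shut fingers; the grasp point (between the pads) lies 19 mm behind it; x points along the fingers, y is the direction in which the jaws open and shut, and the axes are right-handed (so a half turn about x gives the same grasp; the last joint's range is limited). The gripper opens to 85 mm and grips with 20 to 120 N. Pads are 22 mm wide; open, the fingers measure 114 mm over their backs; the gripper's body (76 mm by 85 mm) begins 54 mm behind the grasp point. The pads swing forward as they close: fully open they stand 13 mm farther back than shut.
Start: joints at [0.954, 0.181, 1.607, -0, 1.354, -0.206], TCP at [0.23, 0.527, 0.231] pointing down, gripper open.
Joint ranges: [-2.99, 2.99], [-0.89, 2.07], [0.3, 2.58], [-1.14, 4.28], [0, 2.63], [-3.12, 3.12]. Speed limits (rad/s): [2.57, 2.57, 3.01, 3.14, 3.14, 3.14].

### API

Orientations are given as a unit quaternion [w, x, y, z].
In Python, from bench import ctrl gives the robot as it stands.
- The arm moves only by the tool step_arm, never from a script. Its argument "motion" is a list of rows, each a list of 7 numbers: the shift along the tool's x, y, z in mm, then the turn, a rotation vector about the tool's x, y, z in degrees, then the closure in counts, from 0 (fully open) to 255 (shut). In form: [[tx, ty, tz, rx, ry, rz, hand], ...]. A call has 1 to 10 rows; each row is the pose to reach, as a shift and turn from the pose commanded when the call began, along the tool's axes at that moment; what a row does not reach only later rows make up. A row lasts 1/8 s, in which the tool goes at most 62.5 mm and 10.7 degrees, less where a joint would pass 70% of its speed; a pose out of reach is approached as far as the arm can. A call with a gripper value outside its range is refused whole. The fingers move at their own pace and stop on an object; the grip force is fixed at half the most. Time passes only in rows, so rows that repeat a pose let the fingers close. It gives the time, the measured TCP pose, the force and the opening at its end, in the units of the state.
- ctrl.get_obs(): the state, without advancing time (a new reading comes with each control period).
- ctrl.camera(name): name is "scene" or "top" or "wrist"; returns (picture, depth): 420x560x3 uint8, red, green, blue; 420x560 float32, m along the optical axis (not along the pixel's ray), 0 where there is no reading.
- ctrl.camera_info(name): a dict with "fx", "fy", "cx", "cy" (pixels), "T" (4x4, takes a point from camera to world coordinates); the wrist camera has in their place "hand_eye" (4x4, takes a point from camera to tool coordinates, whose origin is the TCP and whose axes are the tool frame's). Camera axes: x right, y down, z forward; pixel columns grow to the right and rows downward; lengths in m; the calibration is good to about 2 mm. A picture is of the moment at which its call begins: read the wrist's pose just before it. camera_info takes no time and is no camera call.
- ctrl.hand_in(): hands the job in, once; it reports no verdict.
The state is a dict: "time_s": time; "q": joint angles; "dq": joint speeds; "joint_efforts": joint torques, N m; "eef_pos": TCP position; "eef_rot": TCP orientation; "wrist_force": force on the tool from outside, world axes, zero at the start; "torque": the same for the moment, N m; "opening": opening from 0.0 (shut) to 1.0 (fully open).
Only numpy, scipy, OpenCV 4.12 (cv2) and the standard library are available. Lean on these libraries where they do the work, as an engineer would, in place of code of your own. Each camera call takes 0.05 s, during which the arm holds its last target. There are 200 camera calls.

### The job

One of the two pushbutton stations on the panel has a dark steel lock plate over its button. Slide that lock fully open by its upright tab, then press the round button it was covering all the way down and let it come up again, leaving the lock open. Do not touch the other station, whose button is bare.

Things in the scene. Friction and masses are not known exactly. Their poses are not given: they have to be found in the camera images.
- station: Station with the lock, fixed: light grey housing 74 (x) by 160 (y) mm. Origin: centre of its underside, on the panel; z up; turned up to 0.7 rad. y below -12 mm: deck 45 mm high with the start button. y above -12 mm: block 66 mm high; the lock plate slides on it between rails (x 23.5 to 29.5 mm each side, tops 74 mm high).
- lock (a joint): Lock travel along station +y, m: 0 shut over the button, 0.060 fully open at a stop; starts 0 to 0.006. 2.5 N friction, stays put. Dark steel plate 44 mm wide, 67 to 72 mm high, with an upright tab 30 (x) by 10 (y) mm, 72 to 97 mm high, its middle at station x = 0, y = -4 mm + travel. The plate runs from 68 mm on the tab's -y side to 14 mm on its +y side.
- start (a joint): Travel of the start button straight down, m: 0 up, 0.006 fully down. Black round button 38 mm across at station x = 0, y = -48 mm; flat top 62 mm above the panel when up. Sprung: starts to move at 1.5 N, fully down at 5 N, returns by itself. Covered by the lock plate while that is shut.
- other: The other station, to be left alone: fixed light grey housing 74 (x) by 120 (y) by 45 mm high with the same black button uncovered (y = -28 mm, top 62 mm high) and a small white lens (y = 33 mm, 57 mm high). Origin: centre of its underside, z up. It is on the other side of the robot's middle line (y = 0), the two centres 280 mm or more apart.

How it is judged:
On the way, in this order (a step that is already met when the one before it is completed fails the run):
1. the lock is slid open, by 50 mm or more of its 60 mm (value of joint lock above 0.05 m), for 0.1 s.
2. the start button is pressed down by 4.5 mm or more of its 6 mm with the lock open (value of joint start above 0.0045 m and value of joint lock above 0.05 m), for 0.05 s.
At the end, for the whole second after the job is handed in: The lock is still open (50 mm or more of its 60 mm) and the start button has come up again (less than 1.5 mm down) (value of joint lock above 0.05 m and value of joint start below 0.0015 m); the robot touches nothing.
It fails at once if the robot touches the other station with more than 2 N (contact force between other and the arm above 2 N).
It fails at once if the robot's fingers touch the other station with more than 2 N (contact force between other and the fingers above 2 N).
It also fails if it takes over 38 s, if anything falls off the work surface, if the arm or the gripper's body presses on something with over 40 N, if the wrist force passes 120 N, or if a joint passes its speed limit or range.

## Working session

There is one attempt and no reset: what is moved stays moved. The work goes in short steps, Python scripts to look and compute and a tool call to move; the robot and the scene stay as the last step left them, time stands still between calls to the robot, and variables do not carry over. Pictures are saved under pics/ and viewed, about 8 in all and at most 12, crops included, and the job is handed in when it is done.

Besides the shell and the picture viewer there is one more tool, called after "Request:" as a command line: name --pt "numbers of a row" for each row, then --argument value for the rest. step_arm: Moves the arm, as the interface text tells. Its arguments: {"type":"object","properties":{"motion":{"type":"array","items":{"type":"array","items":{"type":"number"}}}},"required":["motion"]}

```bash
mkdir -p pics
python3 - <<'E'
from bench import ctrl
import cv2, numpy as np
o=ctrl.get_obs(); print(o)
for n in ("top","scene"):
    p,d=ctrl.camera(n); i=ctrl.camera_info(n); print(n,i)
    cv2.imwrite(f"pics/{n}0.png",p[:,:,::-1]); np.savez(f"{n}0.npz",p=p,d=d,**i)
E
```

```text
{'time_s': 0.0, 'q': array([ 9.53698557e-01,  1.81557803e-01,  1.60801189e+00,  9.73440464e-06,
        1.35376712e+00, -2.06287897e-01]), 'dq': array([-1.00777151e-05,  5.15350433e-04,  3.07364720e-04,  8.23734645e-04,
        1.52174527e-03, -1.34634155e-03]), 'joint_efforts': array([-1.00360317e-04, -4.44890249e+01, -3.51330221e+01, -4.34538351e-04,
        9.17372410e-03, -1.93833523e-05]), 'eef_pos': array([0.22927988, 0.52671555, 0.23037284]), 'eef_rot': array([ 0.69199206,  0.14366094,  0.69249174, -0.1447885 ]), 'wrist_force': array([ 0.39713172, -0.64683766,  0.2251243 ]), 'torque': array([-0.02261976, -0.02873005, -0.05642748]), 'opening': 1.0001028944140673}
top {'fx': 535.8925052331331, 'fy': 535.8925052331331, 'cx': 279.1509490673632, 'cy': 207.11982298949624, 'T': array([[-0.00794017, -0.99208786,  0.12529415,  0.41204554],
       [-0.99989411,  0.00940511,  0.01110486, -0.0377681 ],
       [-0.0121954 , -0.1251927 , -0.99205749,  1.11515993],
       [ 0.        ,  0.        ,  0.        ,  1.        ]])}
scene {'fx': 384.1745921918001, 'fy': 384.1745921918001, 'cx': 277.0204557019969, 'cy': 210.3475751942356, 'T': array([[ 0.78393848,  0.40862885, -0.46740017,  0.91583158],
       [ 0.62082725, -0.51143624,  0.59414349, -0.4994768 ],
       [ 0.00373878, -0.75594671, -0.65462248,  0.59083042],
       [ 0.        ,  0.        ,  0.        ,  1.        ]])}
```

View pics/top0.png

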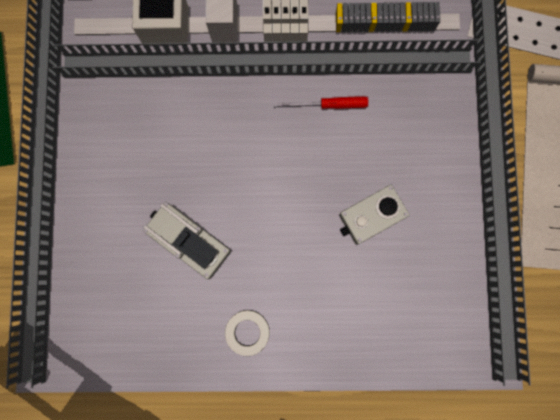

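The top view shows the locked station at about (187,240), with its plate running right and down from the tab at (180,236). The other station is at (373,215).

```bash
cat > h.py <<'E'
import numpy as np, cv2
def cloud(d,i,T):
    v,u=np.mgrid[:d.shape[0],:d.shape[1]]
    P=np.stack([(u-i['cx'])/i['fx']*d,(v-i['cy'])/i['fy']*d,d,np.ones_like(d)],-1)
    return (P@np.asarray(T).T)[...,:3]
E
python3 - <<'E'
from h import *
z=np.load('top0.npz'); W=cloud(z['d'],z,z['T']); p=z['p'].astype(int)
print('panel z',np.median(W[300:360,100:200,2]), np.median(W[130:180,200:300,2]))
pz=np.median(W[130:180,200:300,2])
for nm,(r0,r1,c0,c1) in dict(lock=(190,290,130,245),other=(175,255,325,420)).items():
    S=W[r0:r1,c0:c1].reshape(-1,3); C=p[r0:r1,c0:c1].reshape(-1,3); h=S[:,2]-pz
    print(nm,'heights',np.percentile(h[h>.03],[5,25,50,75,95,99.5]))
    m=(h>.03)&(C.min(1)>0); 
    r=cv2.minAreaRect(S[m,:2].astype(np.float32)); print(r, cv2.boxPoints(r))
    if nm=='lock':
        k=(h>.06)&(C.max(1)<90); print('dark',k.sum(),cv2.minAreaRect(S[k,:2].astype(np.float32)))
        t=h>.085; print('tab',t.sum(),S[t].mean(0),cv2.minAreaRect(S[t,:2].astype(np.float32)))
        b=(h>.058)&(h<.08)&(C.min(1)>110); print('light block',b.sum(),S[b].mean(0),cv2.minAreaRect(S[b,:2].astype(np.float32)))
q=z['p'][170:310,110:260]; cv2.imwrite('pics/c1.png',cv2.resize(q,None,fx=5,fy=4.2857,interpolation=2)[:,:,::-1])
E
```

```text
panel z -0.00010603913764484219 -0.00013548675165830915
lock heights [0.04174168 0.06144622 0.06622907 0.07122201 0.08213096 1.11529541]
((0.45268285274505615, 0.11281971633434296), (0.2990493178367615, 0.08877967298030853), 58.363285064697266) [[ 0.33645934  0.00879963]
 [ 0.41204554 -0.03776811]
 [ 0.56890637  0.2168398 ]
 [ 0.49332017  0.26340753]]
dark 941 ((0.4378434419631958, 0.07537996768951416), (0.2233271449804306, 0.06322214007377625), 61.349674224853516)
tab 154 [0.45543614 0.08542676 0.47924516] ((0.45520520210266113, 0.06396496295928955), (0.21909451484680176, 0.0291048102080822), 74.57813262939453)
light block 1341 [0.50642818 0.19269706 0.06656205] ((0.485090047121048, 0.16450780630111694), (0.14700199663639069, 0.07373691350221634), 52.484275817871094)
other heights [0.03968753 0.04275398 0.04451829 0.04739706 0.06208449 1.11529541]
((0.4946325123310089, -0.14988507330417633), (0.07403577119112015, 0.275994211435318), 28.681459426879883) [[ 0.3959264  -0.04658635]
 [ 0.52838695 -0.2887165 ]
 [ 0.5933386  -0.25318378]
 [ 0.46087807 -0.01105365]]
```

View pics/c1.png

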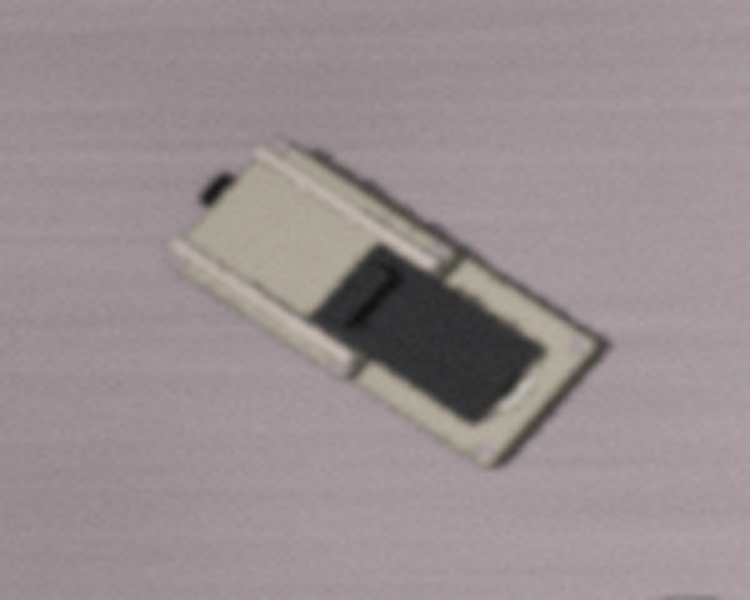

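The crop shows the plate shut, the tab at crop (370,295), and the block and rails running up and left. The zero-depth pixels spoiled the fit, so I'll mask them.

Run:
```python
from h import *
z=np.load('top0.npz'); W=cloud(z['d'],z,z['T']); p=z['p'].astype(int); d=z['d']
for nm,(r0,r1,c0,c1) in dict(lock=(190,290,130,245),other=(175,255,325,420)).items():
    sl=np.s_[r0:r1,c0:c1]; S=W[sl].reshape(-1,3); C=p[sl].reshape(-1,3); h=np.where(d[sl].ravel()>0,S[:,2],-1)
    R=lambda m:(m.sum(),S[m].mean(0).round(4),[np.round(x,4) for x in cv2.minAreaRect(S[m,:2].astype(np.float32))])
    print(nm,R((h>.035)&(h<.3)&(C.max(1)>110)), h.max())
    if nm=='lock':
        print('dark',R((h>.06)&(h<.3)&(C.max(1)<90))); print('tab',R((h>.088)&(h<.3))); print('block',R((h>.058)&(h<.3)&(C.min(1)>100)))
```

```text
lock (np.int64(2012), array([0.4883, 0.1682, 0.0594]), [array([0.4839, 0.1626]), array([0.1669, 0.0741]), np.float64(52.5073)]) 0.09917346202542077
dark (np.int64(936), array([0.4661, 0.1383, 0.0734]), [array([0.469 , 0.1364]), array([0.0821, 0.0639]), np.float64(53.8332)])
tab (np.int64(89), array([0.4817, 0.1602, 0.0957]), [array([0.4821, 0.1601]), array([0.0099, 0.0298]), np.float64(52.6035)])
block (np.int64(1365), array([0.5059, 0.192 , 0.0666]), [array([0.4851, 0.1645]), array([0.147 , 0.0737]), np.float64(52.4843)])
other (np.int64(1892), array([ 0.5293, -0.2142,  0.0447]), [array([ 0.5321, -0.2184]), array([0.074 , 0.1198]), np.float64(28.7042)]) 0.06674065024272902
```

```bash
cat >> h.py <<'E'
from scipy.spatial.transform import Rotation as Rn
A=np.radians(52.5); Y=np.array([np.cos(A),np.sin(A),0]); X=np.array([Y[1],-Y[0],0])
TAB0=np.array([.482,.160,0]); O=TAB0+.003*Y   # station origin, assuming ~1 mm travel
def wp(x,y,z): return O+x*X+y*Y+[0,0,z]
def toolR(o): return Rn.from_quat(np.roll(o['eef_rot'],-1))
def shift(o,p): return (toolR(o).inv().apply(p-o['eef_pos'])*1000).round(1)
def st(o): d=o['eef_pos']-O; return np.round([d@X*1000,d@Y*1000,d[2]*1000],1)
E
python3 - <<'E'
from h import *; from bench import ctrl
o=ctrl.get_obs(); R=toolR(o); print(R.as_matrix().round(3)); print(st(o))
for zt in (Y,-Y):
    M=Rn.from_matrix(np.column_stack([[0,0,-1],np.cross(zt,[0,0,-1]),zt]))
    print(np.degrees((R.inv()*M).as_rotvec()).round(2))
for p in ((0,-36,.12),(0,-36,.08)):
    print(p,shift(o,wp(p[0]/1e3,p[1]/1e3,p[2])))
E
```

```text
[[-0.001  0.399  0.917]
 [-0.001  0.917 -0.399]
 [-1.    -0.002 -0.   ]]
[-423.7  134.1  230.5]
[-7.604e+01 -8.000e-02  6.000e-02]
[1.0396e+02 7.0000e-02 8.0000e-02]
(0, -36, 0.12) [ 110.8 -267.2  370.2]
(0, -36, 0.08) [ 150.8 -267.1  370.2]
```

Request:
step_arm --pt "4 -27 37 -8 0 0 255" --pt "8 -54 74 -16 0 0 255" --pt "14 -80 111 -24 0 0 255" --pt "22 -107 148 -32 0 0 255" --pt "32 -134 185 -40 0 0 255" --pt "42 -160 222 -48 0 0 255" --pt "52 -187 259 -56 0 0 255" --pt "62 -214 296 -64 0 0 255" --pt "75 -240 333 -72 0 0 255" --pt "95 -267 370 -76 0 0 255"

```text
time_s: 1.35
eef_pos: [0.4632, 0.1333, 0.1362]
eef_rot: [0.634, -0.314, 0.633, 0.313]
wrist_force: [0.2, 0.2, -0.1]
opening: 0.001
```

Run:
```python
from h import *; from bench import ctrl
o=ctrl.get_obs(); print(o['time_s'],st(o),o['opening'],o['wrist_force'],toolR(o).as_matrix().round(3))
p,d=ctrl.camera('wrist'); i=ctrl.camera_info('wrist'); cv2.imwrite('pics/w1.png',p[:,:,::-1])
T=np.eye(4);T[:3,:3]=toolR(o).as_matrix();T[:3,3]=o['eef_pos']; T=T@i['hand_eye']
W=cloud(d,i,T); ok=(d>0)
g=W[...,2]; t=ok&(g>.09)&(g<.105)&(np.linalg.norm(W[...,:2]-TAB0[:2],axis=-1)<.05)
print(t.sum(), 'tab',W[t].mean(0) if t.any() else 0, cv2.minAreaRect(W[t][:,:2].astype(np.float32)) if t.any() else 0)
print(shift(o,wp(0,-.036,.08)))
```

```text
1.35 [  1.3 -35.6 136.2] 0.0005717201539377609 [ 0.24328827  0.15983005 -0.08256347] [[ 0.001 -0.795  0.607]
 [ 0.     0.607  0.795]
 [-1.    -0.001  0.001]]
0 tab 0 0
[56.2  1.4 -0.4]
```

View pics/w1.png

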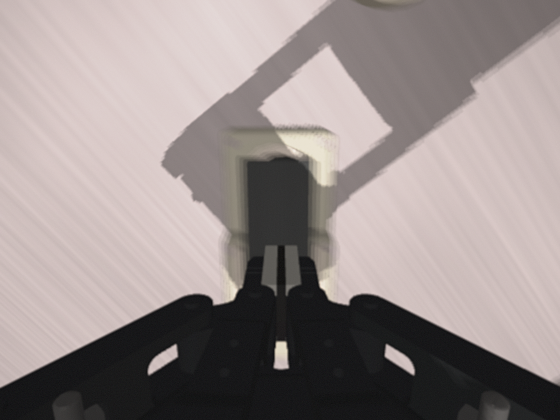

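The wrist view shows the fingers centred over the plate (column about 280), which runs straight up the image. The tab is hidden behind the fingers. I'll lower to 80 mm and then push along tool +z (station +y).

Request:
step_arm --pt "28 1 0 0 0 0 255" --pt "45 1 0 0 0 0 255" --pt "54 1 0 0 0 0 255" --pt "54 1 0 0 0 0 255"

```text
time_s: 1.9
eef_pos: [0.4609, 0.1354, 0.0818]
eef_rot: [0.634, -0.312, 0.635, 0.313]
wrist_force: [0.2, -0.2, -0.3]
opening: -0.001
```

Request:
step_arm --pt "0 0 4 0 0 0 255" --pt "0 0 8 0 0 0 255" --pt "0 0 12 0 0 0 255" --pt "0 0 16 0 0 0 255" --pt "0 0 20 0 0 0 255" --pt "0 0 24 0 0 0 255" --pt "0 0 28 0 0 0 255" --pt "0 0 32 0 0 0 255"

```text
time_s: 2.9
eef_pos: [0.481, 0.1608, 0.0823]
eef_rot: [0.634, -0.313, 0.634, 0.313]
wrist_force: [-1.1, -1.0, 1.9]
opening: -0.0
```

```bash
cat > see.py <<'E'
from h import *; from bench import ctrl; import sys
o=ctrl.get_obs(); print(o['time_s'],st(o),o['wrist_force'].round(2))
p,d=ctrl.camera('top'); i=ctrl.camera_info('top'); W=cloud(d,i,i['T'])
h=W[...,2]; D=W-O; x=D@X; y=D@Y
dark=(d>0)&(h>.064)&(h<.075)&(p.max(-1)<90)&(abs(x)<.018)&(y<.1)&(y>-.1)
print('plate y range',np.percentile(y[dark],[1,99])*1000,'n',dark.sum())
t=(d>0)&(h>.088)&(h<.105)&(abs(x)<.02)&(y<.1)&(y>-.1); 
if t.any(): print('tab-height y',y[t].min(),y[t].max(),np.median(y[t]))
cv2.imwrite(sys.argv[1],cv2.resize(p[170:310,110:260],None,fx=5,fy=4.2857,interpolation=2)[:,:,::-1])
E
python3 see.py pics/c2.png
```

```text
2.9 [-1.3 -3.  82.3] [-1.08 -0.99  1.88]
plate y range [-55.16779366  -7.75408336] n 392
```

View pics/c2.png

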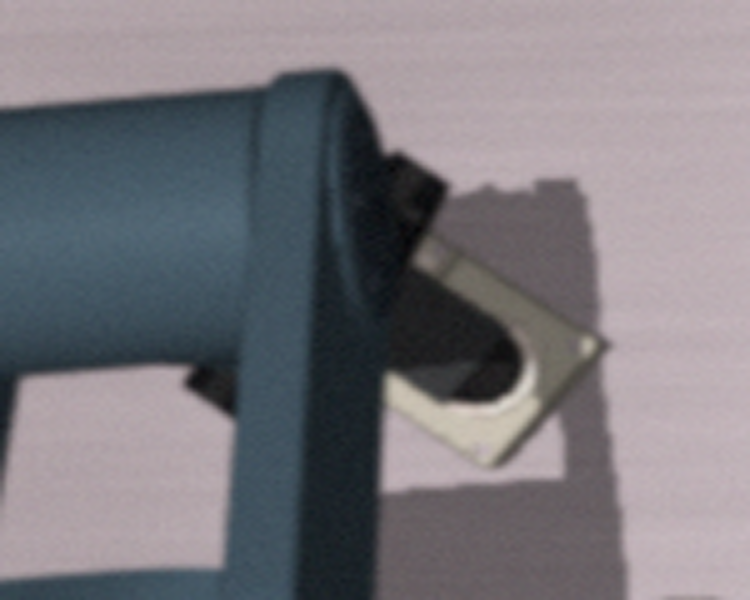

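The plate has moved: its edge is near y = -55 mm, about 16 mm of travel, and the button is starting to show at crop (505,370). I'll push on by roughly 42 mm.

Request:
step_arm --pt "0 -1 5 0 0 0 255" --pt "0 -1 10 0 0 0 255" --pt "0 -1 15 0 0 0 255" --pt "0 -1 20 0 0 0 255" --pt "0 -1 25 0 0 0 255" --pt "0 -1 30 0 0 0 255" --pt "0 -1 34 0 0 0 255" --pt "0 -1 38 0 0 0 255" --pt "0 -1 41 0 0 0 255" --pt "0 -1 41 0 0 0 255"

```text
time_s: 4.2
eef_pos: [0.5055, 0.1911, 0.0822]
eef_rot: [0.633, -0.313, 0.636, 0.312]
wrist_force: [-8.7, -8.5, 4.2]
opening: 0.003
```

Run:
```python
from h import *; from bench import ctrl
o=ctrl.get_obs(); print(o['time_s'],st(o),o['wrist_force'].round(2),(o['wrist_force']@Y))
```

```text
4.2 [-0.2 36.  82.2] [-8.7  -8.46  4.22] -12.00810438742962
```

The push met about 12 N, so it's probably at the stop. I'll back off, lift, go above the button and look.

Request:
step_arm --pt "0 0 -6 0 0 0 255" --pt "-10 0 -12 0 0 0 255" --pt "-30 0 -25 0 0 0 255" --pt "-45 0 -45 0 0 0 255" --pt "-45 0 -65 0 0 0 255" --pt "-45 0 -84 0 0 0 255" --pt "-45 0 -84 0 0 0 255"

```text
time_s: 5.08
eef_pos: [0.4551, 0.1252, 0.1277]
eef_rot: [0.635, -0.312, 0.634, 0.312]
wrist_force: [0.6, -0.7, 0.8]
opening: -0.0
```

Run:
```python
from h import *; from bench import ctrl
o=ctrl.get_obs(); print(o['time_s'],st(o),o['wrist_force'].round(2))
p,d=ctrl.camera('scene'); i=ctrl.camera_info('scene'); W=cloud(d,i,i['T'])
h=W[...,2]; D=W-O; x=D@X; y=D@Y; reg=(d>0)&(abs(x)<.022)&(abs(y)<.11)
pl=reg&(h>.066)&(h<.076)&(p.max(-1)<90); t=reg&(h>.085)&(h<.1)&(y>0.02)
for n,m in(('plate',pl),('tab',t)): print(n,m.sum(),np.percentile(y[m],[1,50,99])*1e3 if m.any() else '')
b=reg&(h>.055)&(h<.065)&(p.max(-1)<90)&(y<-.02); print('button',b.sum(),x[b].mean(),y[b].mean(),h[b].mean())
v,u=np.where(reg&(h>.03)); r,c=int(v.mean()),int(u.mean()); print(r,c)
cv2.imwrite('pics/s2.png',cv2.resize(p[max(r-80,0):r+80,max(c-100,0):c+100],None,fx=3.5,fy=3.5,interpolation=2)[:,:,::-1])
```

```text
5.075 [-1.000e-01 -4.690e+01  1.277e+02] [ 0.59 -0.71  0.8 ]
plate 263 [-13.83080385  18.49742526  58.99147519]
tab 58 [48.53728037 51.64340128 57.50749207]
button 128 0.005362425671738811 -0.05139646004465584 0.060070678429002995
106 294
```

View pics/s2.png

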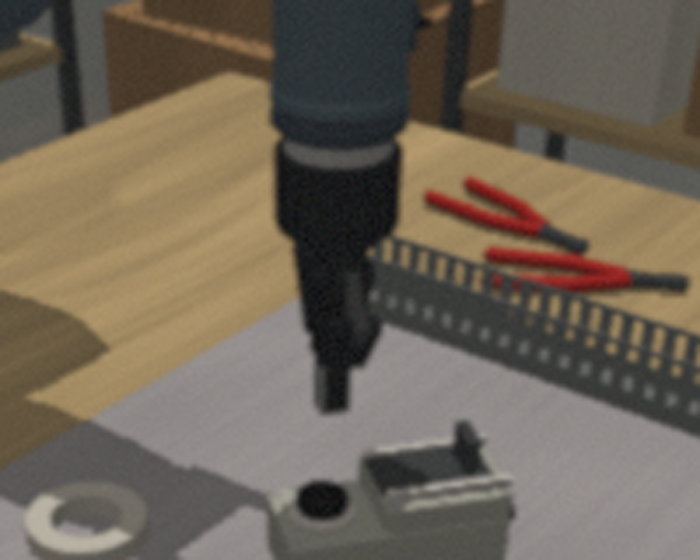

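The scene view shows the button bare at crop (322,500) and the plate slid back with the tab at (465,440). The plate edge at y ≈ -14 mm means about 58 mm of travel. Now pressing.

Request:
step_arm --pt "30 0 0 0 0 0 255" --pt "50 0 0 0 0 0 255" --pt "60 0 0 0 0 0 255" --pt "64 0 0 0 0 0 255" --pt "67 0 0 0 0 0 255" --pt "70 0 0 0 0 0 255" --pt "72 0 0 0 0 0 255" --pt "72 0 0 0 0 0 255"

```text
time_s: 6.12
eef_pos: [0.456, 0.1261, 0.056]
eef_rot: [0.635, -0.313, 0.634, 0.312]
wrist_force: [-3.1, 1.7, 7.1]
opening: -0.001
```

Request:
step_arm --pt "1.5 0 0 0 0 0 255" --pt "1.5 0 0 0 0 0 255" --pt "1.5 0 0 0 0 0 255"

```text
time_s: 6.5
eef_pos: [0.4561, 0.1261, 0.0557]
eef_rot: [0.635, -0.313, 0.634, 0.313]
wrist_force: [-8.2, -0.2, 20.5]
opening: 0.0
```

The force rose to 20 N with hardly any further movement, so the button is bottomed out. Lifting off and clear.

Request:
step_arm --pt "-8 0 0 0 0 0 255" --pt "-30 0 0 0 0 0 255" --pt "-70 0 0 0 0 0 255" --pt "-110 0 -40 0 0 0 255" --pt "-130 0 -90 0 0 0 255" --pt "-140 0 -130 0 0 0 255" --pt "-140 0 -130 0 0 0 255"

```text
time_s: 7.38
eef_pos: [0.3761, 0.0212, 0.1948]
eef_rot: [0.636, -0.312, 0.634, 0.311]
wrist_force: [0.6, 0.3, -0.5]
opening: 0.001
```

Run:
```python
from h import *; from bench import ctrl
o=ctrl.get_obs(); print(o['time_s'],st(o),o['wrist_force'].round(2),o['eef_pos'])
for n in('top','scene'):
    p,d=ctrl.camera(n); i=ctrl.camera_info(n); W=cloud(d,i,i['T'])
    h=W[...,2]; D=W-O; x=D@X; y=D@Y; reg=(d>0)&(abs(x)<.022)&(abs(y)<.11)
    pl=reg&(h>.066)&(h<.076)&(p.max(-1)<90); t=reg&(h>.085)&(h<.1)&(y>0.02)
    for k,m in(('plate',pl),('tab',t)): print(n,k,m.sum(),np.percentile(y[m],[1,50,99])*1e3 if m.any() else '')
    b=reg&(np.hypot(x,y+.048)<.013); print('button',b.sum(),np.median(h[b]) if b.any() else '')
    r,c=(106,294) if n=='scene' else (240,187)
    cv2.imwrite(f'pics/{n}3.png',cv2.resize(p[r-70:r+90,c-100:c+100],None,fx=3.5,fy=3.5,interpolation=2)[:,:,::-1])
```

```text
7.375 [   0.5 -177.6  194.8] [ 0.61  0.34 -0.47] [0.37613086 0.02119932 0.19480736]
top plate 786 [-16.01991592  18.63705368  64.33297034]
top tab 99 [45.9034824  50.01514025 56.64991079]
button 112 0.06078033071530564
scene plate 250 [-14.0436333   18.91024246  60.23146471]
scene tab 58 [47.51168824 51.50579876 58.02505266]
button 50 0.06105866249900466
```

View pics/scene3.png

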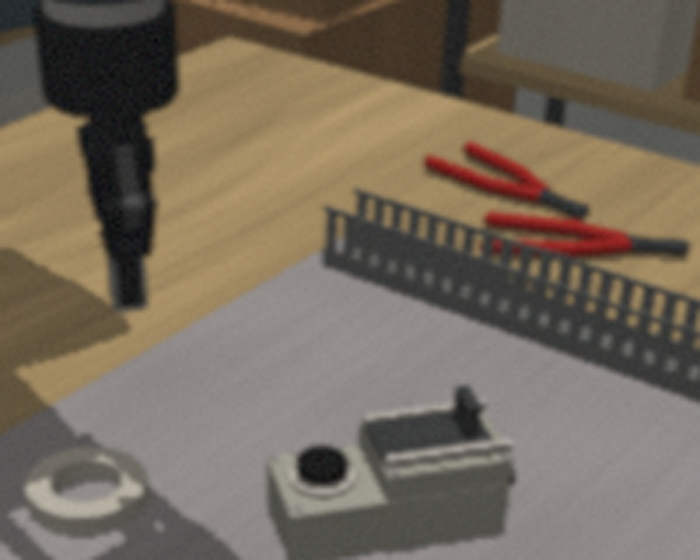

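The button is up: its top is at 61 mm against 62 nominal. The lock is open and the arm is clear, so I'm handing in.

```bash
python3 -c "
from bench import ctrl
print(ctrl.hand_in())"
```

```text
the job is handed in; nothing more can be done
None
```

I slid the lock open by pushing its tab with the shut fingers, pressed the button all the way down, then lifted clear and handed in. The run took about 7.5 s of the 38 s allowed, and the arm stayed well away from the other station. Hand-in reports no verdict.

- **Lock:** the push ended at about 12 N against 2.5 N of friction, so it probably reached its stop. The final cameras disagree slightly: scene gives about 58 mm of travel and top about 55–56 mm. I put that down to my estimate of the station centre being a few mm off. Both are above the 50 mm needed.
- **Button:** it bottomed out at about 20 N with the fingertips at 55.7 mm. Its top read 61 mm afterwards in both cameras, against 62 mm nominal, so it is up within the camera's roughly 2 mm accuracy.
- **Robot:** at hand-in it was touching nothing, with wrist force at about noise level.

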